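Set the film printer's light stop by clicks

ROBOT

A 7-joint arm with a two-finger parallel gripper is mounted at the origin on the work surface. World frame = base frame: x ahead of the robot, y to its left, z up, the work surface at z = 0. Lengths are in m, angles in rad, forces in N, time in s.
With the tool pointing down it reaches from about 0.425 to 0.875 m from the base axis. Payload 8.4 kg.
Tool frame: the origin (TCP) lies midway between the tips of the shut fingers; the grasp point (between the pads) lies robot.grip_point_offset behind it (robot.grip_point_offset is the distance from the TCP to the grasp point, in m); z points along the fingers, y is the line along which they close (so a half turn about z gives the same grasp; the last joint's range is limited). The gripper opens to 85 mm and grips with 20 to 120 N. Pads are 22 mm wide; open, the fingers measure 114 mm over their backs; the gripper's body (76 mm by 85 mm) begins 54 mm behind the grasp point. The pads swing forward as they close: fully open they stand 13 mm farther back than shut.
Start: joints at [-1.389, 0.333, 0.04, 1.465, -0.013, 1.343, -0.059], TCP at [0.18, 0.625, 0.231] pointing down, gripper open.
Joint ranges: [-2.58, 2.58], [-0.38, 2.09], [-1.3, 1.39], [0.25, 2.4], [-1.5, 4.64], [0.08, 2.09], [-2.65, 2.65]. Speed limits (rad/s): [2.22, 2.22, 2.79, 2.79, 3.14, 3.14, 3.14].

INTERFACE

Orientations are given as a unit quaternion [w, x, y, z].
In Python, from workcell import monitor, imaging, robot, trace, pinpoint gives the robot as it stands.
- The arm moves only by the tool play_rows, never from a script. Its argument "deltas" is text: rows parted by semicolons, each of 4 numbers parted by spaces: the shift along the tool's x, y, z in mm, then the turn about the tool's z in degrees. In form: dx dy dz yaw; .... A call has 1 to 12 rows; each row is the pose to reach, as a shift and turn from the pose commanded when the call began, along the tool's axes at that moment; what a row does not reach only later rows make up. A row lasts 1/8 s, in which the tool goes at most 62.5 mm and 10.7 degrees, less where a joint would pass 70% of its speed; a pose out of reach is approached as far as the arm can. A call with a gripper value outside its range is refused whole. "claw" is the finger opening in mm, from 0 to 85.4, set as the call begins (left out, the last holds). The fingers move at their own pace and stop on an object; "grip_force" is the grip in N (left out, the last holds). Time passes only in rows, so rows that repeat a pose let the fingers close. It gives the time, the measured TCP pose, the force, the opening and the grip force at its end, in the units of the state.
- monitor.read_state(): the state, without advancing time (a new reading comes with each control period).
- imaging.grab_frame(name): name is "scene" or "top" or "wrist"; returns the picture (420x560x3 uint8, red, green, blue); there is no depth.
- imaging.calibration(name): a dict with "K" (3x3 intrinsics, pixels), "rvec" (rotation vector, rad) and "tvec" (3), from world to camera coordinates, as OpenCV has them. Camera axes: x right, y down, z forward; pixel columns grow to the right and rows downward; lengths in m; the calibration is good to about 2 mm. A picture is of the moment at which its call begins: read the wrist's pose just before it. calibration takes no time and is no camera call; for the wrist camera it gives the pose at the moment of the call.
- robot.job_done(): hands the job in; it is judged then, once.
Trained networks look in the newest picture that a camera, given by its name, has taken for a name from the list of things; names that differ only in an ending like _2 or _b are one class to them, and where a whole thing is asked for, a point or a joint stands for the part that bears it (a point fixed in the world has none). Each returns a list of dicts, best first, with "score" (0 to 1); they miss things now and then, are a little off and sometimes report something else, mostly with a low value. They report only what shows in the picture. A call takes as long as a camera call.
- trace(camera, thing): "pixels" (420x560 bool, what is visible of it) and "bbox" ([left, top, right, bottom] in pixels, round what is visible of it).
- pinpoint(camera, thing): "location" ([row, column] in pixels: a listed point, or the origin of a listed thing).
The state is a dict: "t": time; "joints": joint angles; "qd": joint speeds; "effort": joint torques, N m; "tcp_pos": TCP position; "eef_rot": TCP orientation; "force": force on the tool from outside, world axes, zero at the start; "torque": the same for the moment, N m; "opening": finger opening in m; "grasp_force": force on a finger pad.
Only numpy, scipy, OpenCV 4.12 (cv2) and the standard library are available. Lean on these libraries where they do the work, as an engineer would, in place of code of your own. Each camera call takes 0.05 s, during which the arm holds its last target. There are 200 camera calls.

TASK

Pull the lamp drawer of the film printer all the way out by its bar handle, then grip the bar-shaped index knob on the drawer's deck and turn it clockwise, counting the clicks, from where it is parked to the third click stop and not on into the fourth. Finish while still gripping the knob at the third stop, with the drawer out: the exposure is made with the knob held, so do not let go. Leave everything else on the bench and on the printer where it is.

Things in the scene. Friction and masses are not known exactly. Their poses are not given: they have to be found in the camera images.
- printer_front (a point): bottom middle of the front of the film printer, at bench height, below the shut drawer's face; its x axis points straight back into the printer, z up. The printer is a fixed grey steel box, 250 mm deep, 260 mm wide and 150 mm tall, its drawer facing the robot. The drawer front is 252 mm wide and reaches from 55 to 145 mm above the bench
- drawer_handle (a point): middle of the bar handle on the drawer front: a level steel bar 11 mm thick and 120 mm long, along the printer's y, 45 mm out from the drawer front (clear gap behind it 39 mm), 125 mm above the bench, held by 10 mm thick posts 48 mm either side of its middle; nothing above it, so it can be pinched from above. It moves with the drawer
- lamp_drawer (a joint): how far the drawer is out along the printer's -x, m: 0 shut, 0.15 its end stop, 2 N of friction, stays where it is left. It starts shut or up to 10 mm ajar
- knob_bar: grip bar of the index knob: black, 46 (along its x axis) x 14 (y) x 32 mm tall, on a round skirt of 48 mm diameter. The origin is on the knob's vertical axis, 114 mm above the bench, 11 mm below the bar's top and 21 mm above the skirt. The axis is on the drawer's centre line, 120 mm behind the handle bar, under the printer's roof (top 150 mm above the bench) until the drawer is out
- dial (a point): centre of the knob's round dial plate, 84 mm above the bench, 75 mm behind the drawer's front face. Around it the deck is clear for 60 mm in front, 70 mm behind (then the roof's edge, drawer out), 100 mm to the sides; the drawer front rises to 145 mm. A white line on the bar's +x end points to black marks on the plate: first, going clockwise, the parked place, then stops 1 to 5
- index_knob (a joint): angle of the knob, rad, growing clockwise from above. Parked loosely between 0 (end stop) and 0.12, no detent there. Click stops at 0.50, 0.86, 1.22, 1.58, 1.94: it resists (up to about 0.2 N m) until halfway between stops (first at 0.32), then is drawn into the stop and stays. At 0 the bar's x axis is 0.61 rad counter-clockwise from the printer's x axis, at the third stop 0.61 rad clockwise
- film_tin: flat round steel film tin, 100 mm diameter, 24 mm tall, lying on the printer's top; origin under its centre; to be left alone
- chem_bottle: white bottle, 68 mm diameter, 170 mm tall, beside the printer; origin under its centre; to be left alone
- wire_spool: copper wire spool standing on end, 52 mm diameter, 40 mm tall, on the bench beside the drawer's path; origin under its centre; to be left alone
- tape_roll: roll of grey tape lying flat, 90 mm diameter, 24 mm tall, beside the drawer's path; origin under its centre; to be left alone
- screwdriver: screwdriver lying on the bench; origin near its middle, x axis along it; to be left alone
- beaker: clear plastic cup, 80 mm diameter, 90 mm tall; origin under its centre; to be left alone
- small_tub: open white plastic tub, 150 x 110 x 50 mm; origin under its centre; to be left alone

How it is judged:
On the way, in this order (a step that is already met when the one before it is completed fails the run):
1. the drawer is fully out (at least 130 mm), the knob still parked (value of joint lamp_drawer above 0.13 m and value of joint index_knob below 0.4 rad), for 0.2 s.
2. the knob is at the third stop, in the fingers, with the drawer out (value of joint index_knob between 1.12 and 1.32 rad and contact force between the fingers and knob_bar above 4 N and value of joint lamp_drawer above 0.13 m), for 0.3 s.
At the end, for the whole second after the job is handed in: the knob rests at its third stop (1.22 rad, within 0.10), still gripped by the fingers (more than 4 N on the bar) and not turning, with the drawer at least 130 mm out, through the last second (all of step 2 and velocity of joint index_knob between -0.1 and 0.1 rad/s); the arm keeps its last pose, push and grip.
It fails at once if the knob runs on towards the fourth stop (past 1.45 rad) (value of joint index_knob above 1.45 rad).
It fails at once if a bystander is shifted by more than 30 mm (distance of any of film_tin, chem_bottle, wire_spool, tape_roll, screwdriver, beaker, small_tub from where it was at the start of the episode above 0.03 m).
It also fails if it takes over 58 s, if anything falls off the work surface, if the arm or the gripper's body presses on something with over 40 N, if the wrist force passes 120 N, or if a joint passes its speed limit or range.

## Working session

There is one attempt and no reset: what is moved stays moved. The work goes in short steps, Python scripts to look and compute and a tool call to move; the robot and the scene stay as the last step left them, time stands still between calls to the robot, and variables do not carry over. Pictures are saved under pics/ and viewed, at most 10 in all, crops included, and the job is handed in when it is done.

Besides the shell and the picture viewer there is one more tool, called after "Request:" as a command line: name --argument value ..., lists and objects as JSON in quotes. play_rows: Moves the arm, as the interface text tells. Its arguments: {"type":"object","properties":{"deltas":{"type":"string"},"claw":{"type":"number"},"grip_force":{"type":"number"}},"required":["deltas"]}

```bash
mkdir -p pics
cat > h.py <<'E'
import numpy as np, cv2
from workcell import monitor, imaging, robot, trace, pinpoint
def cam(n):
    c=imaging.calibration(n); return np.array(c["K"],float),np.array(c["rvec"],float).reshape(3),np.array(c["tvec"],float).reshape(3)
def ray(c,rc):
    K,r,t=c; R=cv2.Rodrigues(r)[0]
    d=R.T@np.linalg.inv(K)@np.array([rc[1],rc[0],1.]); return -R.T@t, d/np.linalg.norm(d)
def atz(c,rc,z):
    o,d=ray(c,rc); return o+d*(z-o[2])/d[2]
def tri(obs):
    A=np.zeros((3,3));b=np.zeros(3)
    for c,rc in obs:
        o,d=ray(c,rc);P=np.eye(3)-np.outer(d,d);A+=P;b+=P@o
    p=np.linalg.solve(A,b)
    return p,[np.linalg.norm(np.cross(p-ray(c,rc)[0],ray(c,rc)[1])) for c,rc in obs]
def proj(c,p):
    return cv2.projectPoints(np.array(p,float).reshape(-1,1,3),c[1],c[2],c[0],None)[0].reshape(-1,2)
E
python3 - <<'E'
from h import *
np.set_printoptions(precision=4,suppress=True)
s=monitor.read_state();print(s["t"],s["tcp_pos"],s["eef_rot"],robot.grip_point_offset,s["opening"])
im={};C={}
for n in("scene","top","wrist"):
    C[n]=cam(n);im[n]=imaging.grab_frame(n)
H={"printer_front":0,"drawer_handle":.125,"film_tin":.15,"chem_bottle":0,"wire_spool":0,"tape_roll":0,"screwdriver":0,"beaker":0,"small_tub":0}
for th in H:
    obs=[]
    for n in("scene","top"):
        r=pinpoint(n,th)
        if r: 
            rc=r[0]["location"];obs.append((C[n],rc));print(th,n,round(r[0]["score"],2),np.array(rc),atz(C[n],rc,H[th]))
            cv2.circle(im[n],(int(rc[1]),int(rc[0])),3,(255,0,0),1)
    if len(obs)==2:print("   tri",*tri(obs))
cv2.imwrite("pics/a.png",cv2.cvtColor(cv2.resize(np.vstack([im["scene"],im["top"]]),(448,672))[:, :],cv2.COLOR_RGB2BGR)) if 0 else None
cv2.imwrite("pics/a.png",cv2.cvtColor(cv2.resize(np.hstack([im["scene"],im["top"]]),(800,300),interpolation=cv2.INTER_AREA),cv2.COLOR_RGB2BGR))
cv2.imwrite("pics/w0.png",cv2.cvtColor(im["wrist"],cv2.COLOR_RGB2BGR))
print(monitor.read_state()["t"])
E
```

```text
0.0 [0.18   0.6241 0.2304] [-0.0001  0.1399  0.9902 -0.0008] 0.0187 0.08516561319156393
drawer_handle scene 0.87 [227.7 315.3] [0.6225 0.1022 0.125 ]
drawer_handle top 0.91 [203.5 221.5] [0.6236 0.1198 0.125 ]
   tri [0.6247 0.1108 0.131 ] [np.float64(0.008495549217396226), np.float64(0.00849554921739625)]
film_tin scene 0.93 [262.1 308.1] [0.7565 0.1029 0.15  ]
film_tin top 0.95 [157.6 223.7] [0.7498 0.1085 0.15  ]
   tri [0.7516 0.1058 0.1437] [np.float64(0.003402065182835596), np.float64(0.003402065182835578)]
chem_bottle scene 0.61 [291.7 381.5] [0.7163 0.3142 0.    ]
chem_bottle top 0.74 [180.8 165. ] [0.7103 0.3069 0.    ]
   tri [ 0.7113  0.3122 -0.0096] [np.float64(0.0030263661227024224), np.float64(0.0030263661227025495)]
wire_spool scene 0.7 [233.  258.9] [ 0.584  -0.0746  0.    ]
wire_spool top 0.76 [218.2 291.5] [ 0.584  -0.0816  0.    ]
   tri [ 0.5834 -0.0783 -0.0017] [np.float64(0.0034244722778623664), np.float64(0.0034244722778624063)]
tape_roll scene 0.6 [241.4 397.6] [0.5306 0.3488 0.    ]
tape_roll top 0.73 [235.9 151.8] [0.5408 0.3494 0.    ]
   tri [0.5404 0.3466 0.0129] [np.float64(0.0004631537369478288), np.float64(0.0004631537369479816)]
screwdriver scene 0.75 [214.7 424.6] [0.4087 0.4267 0.    ]
screwdriver top 0.92 [282.7 127.1] [0.4   0.426 0.   ]
   tri [ 0.3993  0.4291 -0.011 ] [np.float64(0.00030477246349952915), np.float64(0.0003047724634995554)]
beaker scene 0.95 [224.6 140.2] [ 0.6267 -0.4508  0.    ]
beaker top 0.71 [201.2 412.9] [ 0.6268 -0.4595 -0.    ]
   tri [ 0.6259 -0.4558 -0.0015] [np.float64(0.004023555220988504), np.float64(0.004023555220988421)]
small_tub scene 0.58 [182.5 148.8] [ 0.4518 -0.4878  0.    ]
small_tub top 0.92 [255.3 423.5] [ 0.4589 -0.4846  0.    ]
   tri [ 0.4593 -0.4823  0.0094] [np.float64(0.0006103256642326512), np.float64(0.0006103256642324275)]
1.05
```

View pics/a.png

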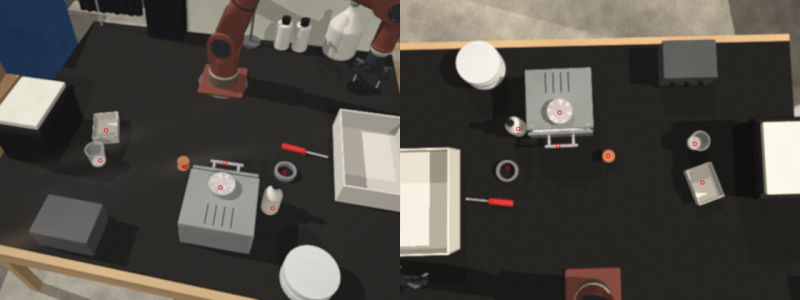

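The overview shows the printer's back to the scene camera, with the handle at about (225, 162) there and (558, 146) in the top view. The networks agree with it. Next I need the printer's yaw.

Run:
```python
from h import *
np.set_printoptions(precision=4,suppress=True)
C=cam("top");im=imaging.grab_frame("top")
r=trace("top","drawer_handle")
for q in r[:2]:
    m=q["pixels"];print(q["score"],q["bbox"],m.sum())
m=r[0]["pixels"].astype(np.uint8)
cs,_=cv2.findContours(m,0,2);rect=cv2.minAreaRect(max(cs,key=cv2.contourArea));print("rect",rect)
vis=im.copy();vis[m>0]=(vis[m>0]*.5+np.array([255,0,0])*.5).astype(np.uint8)
x0,y0=150,70
crop=np.hstack([im[y0:240,x0:320],vis[y0:240,x0:320]])
cv2.imwrite("pics/b.png",cv2.cvtColor(cv2.resize(crop,None,fx=2.35,fy=2.35,interpolation=cv2.INTER_CUBIC),cv2.COLOR_RGB2BGR))
s=monitor.read_state();print(s["joints"])
```

```text
0.67 [176.1, 176.4, 270.4, 205.0] 1341
rect ((224.29811096191406, 192.85659790039062), (26.93107795715332, 90.17567443847656), 87.51044464111328)
[-1.3892  0.3332  0.0399  1.4654 -0.0134  1.3432 -0.0585]
```

View pics/b.png

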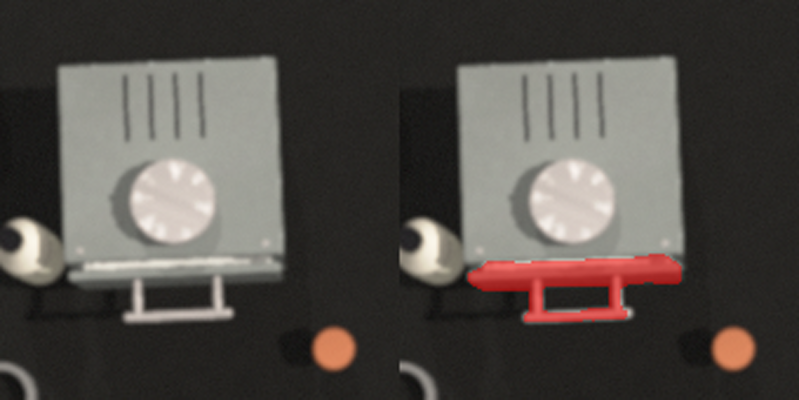

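The crop shows the drawer nearly shut, with the handle bar running from about (124,319) to (233,313). The roof corners are near (58,65), (276,57) and (283,250). I'll work out the pose from these and get the joint turn for the first move.

Run:
```python
from h import *
np.set_printoptions(precision=4,suppress=True)
C=cam("top")
f=lambda u,v,z:atz(C,(70+v/2.35,150+u/2.35),z)
L=f(124,319,.13);R=f(233,313,.13);print("handle",(L+R)/2,np.linalg.norm(L-R))
bl,br,fr,fl=[f(*p,.15) for p in((58,65),(276,57),(283,250),(66,262))]
print(bl,br,fr,fl)
y1=L-R;print("yaw bar",np.degrees(np.arctan2(-y1[0],y1[1])))
for a,b in((bl,br),(fl,fr)):d=a-b;print("yaw",np.degrees(np.arctan2(-d[0],d[1])))
for a,b in((bl,fl),(br,fr)):d=a-b;print("yaw side",np.degrees(np.arctan2(d[1],d[0])))
Cs=cam("scene");P=(L+R)/2;P[2]=.125;print(proj(Cs,P),proj(C,P))
from scipy.spatial.transform import Rotation as Ro
s=monitor.read_state();q=s["eef_rot"];M=Ro.from_quat([q[1],q[2],q[3],q[0]]).as_matrix();print(M)
t=np.array([P[0]-.05,P[1],.29]);print("tool delta",M.T@(t-s["tcp_pos"])*1000)
```

```text
handle [0.6201 0.1067 0.13  ] 0.13075091466764413
[0.9237 0.243  0.15  ] [ 0.9271 -0.0182  0.15  ] [ 0.6936 -0.0206  0.15  ] [0.6859 0.2366 0.15  ]
yaw bar 1.667958053253441
yaw 0.7358992437043497
yaw 1.714684110566945
yaw side 1.5494730438013422
yaw side 0.5880755288735113
[[317.0346 227.293 ]] [[226.1489 204.6216]]
[[-0.9608  0.2772 -0.    ]
 [ 0.2772  0.9608  0.    ]
 [ 0.      0.     -1.    ]]
tool delta [-518.1969 -389.4135  -58.7246]
```

Request:
play_rows --deltas "-43 -32 -10 6; -86 -65 -20 12; -130 -97 -30 18; -173 -130 -40 24; -216 -162 -50 30; -259 -195 -59 36; -302 -227 -59 42; -345 -260 -59 48; -388 -292 -59 54; -432 -325 -59 60; -475 -357 -59 66; -518 -389 -59 73" --claw 44 --grip_force 60

```text
t: 2.65
tcp_pos: [0.5709, 0.1058, 0.2907]
eef_rot: [0.0, 0.703, 0.712, 0.0]
force: [0.1, 0.7, -0.1]
opening: 0.044
grasp_force: 0.0
```

```bash
cat > look.py <<'E'
from h import *
import sys
from scipy.spatial.transform import Rotation as Ro
np.set_printoptions(precision=4,suppress=True)
s=monitor.read_state();q=s["eef_rot"];M=Ro.from_quat([q[1],q[2],q[3],q[0]]).as_matrix()
C=cam("wrist");im=imaging.grab_frame("wrist")
print("t",s["t"],"tcp",s["tcp_pos"],"tool y ang",np.degrees(np.arctan2(M[1,1],M[0,1])),"axis z",M[:,2],"j",s["joints"],"op",s["opening"],"F",s["force"],"gf",s["grasp_force"])
R=cv2.Rodrigues(C[1])[0];print("cam at",-R.T@C[2],"fwd",R[2])
E
cat > l1.py <<'E'
from look import *
r=pinpoint("wrist","drawer_handle");print([(x["score"],x["location"],atz(C,x["location"],.125)) for x in r[:2]])
cv2.imwrite(sys.argv[1],cv2.cvtColor(im,cv2.COLOR_RGB2BGR))
np.save(sys.argv[1]+".npy",np.hstack([np.ravel(C[0]),C[1],C[2]]))
E
python3 l1.py pics/c.png
```

```text
t 2.65 tcp [0.5709 0.1058 0.2907] tool y ang 0.716178207462601 axis z [ 0.0007  0.0005 -1.    ] j [-0.7763  0.1774  0.5997  1.5743 -0.1013  1.4204 -0.1562] op 0.04403933572663779 F [ 0.1157  0.684  -0.1189] gf 0.0
cam at [0.5697 0.1883 0.4332] fwd [ 0.0051 -0.3163 -0.9487]
[(0.7, [173.9, 336.8], array([0.6245, 0.1101, 0.125 ]))]
```

View pics/c.png

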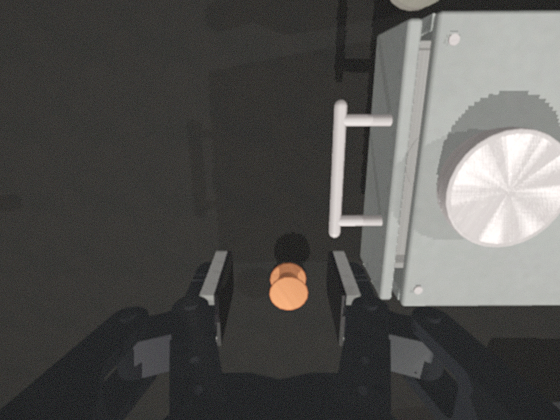

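The wrist view shows the handle bar from about (340,103) to (335,235) (column, row). The roof and tin are to its right, and the spool at (288,290) is clear.

Run:
```python
from h import *
np.set_printoptions(precision=4,suppress=True)
a=np.load("pics/c.png.npy");W=(a[:9].reshape(3,3),a[9:12],a[12:15]);T=cam("top")
for rc in((169,337.5),(173.9,336.8)):print(tri([(W,rc),(T,(204.5,226))]))
L=atz(W,(104,340),.128);R=atz(W,(234,335),.128);print(L,R,(L+R)/2,np.linalg.norm(L-R),"yaw",np.degrees(np.arctan2(-(L-R)[0],(L-R)[1])))
a=atz(W,(39,454),.15);b=atz(W,(290,418),.15);print("screws",a,b,"yaw",np.degrees(np.arctan2(-(a-b)[0],(a-b)[1])))
```

```text
(array([0.6251, 0.1098, 0.1069]), [np.float64(0.003082878439117199), np.float64(0.0030828784391173994)])
(array([0.6232, 0.1082, 0.1198]), [np.float64(0.002309148559545532), np.float64(0.0023091485595454096)])
[0.6227 0.1733 0.128 ] [0.6261 0.05   0.128 ] [0.6244 0.1117 0.128 ] 0.12330885666992668 yaw 1.5822879950194197
screws [0.7025 0.2231 0.15  ] [0.7061 0.0017 0.15  ] yaw 0.9400906248918897
```

Request:
play_rows --deltas "1 26 20 0; 3 52 60 -0.5; 3 52 100 -0.5; 3 52 130 -0.5; 3 52 155 -0.5; 3 52 172 -0.5; 3 52 186 -0.5; 3 52 186 -0.5" --claw 38

```text
t: 3.75
tcp_pos: [0.6216, 0.111, 0.1037]
eef_rot: [-0.0, 0.698, 0.716, -0.001]
force: [0.3, 0.5, 0.1]
opening: 0.0383
grasp_force: 0.0
```

Request:
play_rows --deltas "0 0 0 0; 0 0 0 0; 0 0 0 0; 0 0 0 0" --claw 4 --grip_force 50

```text
t: 4.25
tcp_pos: [0.6228, 0.1111, 0.1055]
eef_rot: [0.0, 0.698, 0.716, 0.001]
force: [0.7, -0.8, 7.0]
opening: 0.0091
grasp_force: 48.9
```

Request:
play_rows --deltas "0 -8 0 0; 0 -22 0 0; 0 -38 0 0; 0 -54 0 0; 0 -70 0 0; 0 -86 0 0; 0 -102 0 0; 0 -116 0 0; 0 -127 0 0; 0 -134 0 0; 0 -137 0 0; 0 -138 0 0"

```text
t: 5.75
tcp_pos: [0.4845, 0.1087, 0.1054]
eef_rot: [0.0, 0.698, 0.716, 0.002]
force: [1.9, 3.0, 6.6]
opening: 0.0089
grasp_force: 49.8
```

Request:
play_rows --deltas "0 -2 0 0; 0 -4 0 0; 0 -6 0 0; 0 -6 0 0"

```text
t: 6.25
tcp_pos: [0.4834, 0.1086, 0.1056]
eef_rot: [0.004, 0.698, 0.716, 0.005]
force: [27.6, 5.3, -19.2]
opening: 0.0093
grasp_force: 48.7
```

Request:
play_rows --deltas "0 3 0 0; 0 5 0 0; 0 5 0 0"

```text
t: 6.62
tcp_pos: [0.4837, 0.1086, 0.1054]
eef_rot: [0.0, 0.698, 0.716, 0.001]
force: [1.4, 3.1, 8.1]
opening: 0.0087
grasp_force: 51.4
```

Request:
play_rows --deltas "0 0 0 0; 0 0 0 0; 0 0 -10 0; 0 0 -30 0; 0 0 -60 0; 0 0 -95 0; 0 10 -125 -10; 0 30 -145 -20; 0 50 -145 -30; 0 75 -145 -40; 0 100 -145 -50; 0 120 -145 -60" --claw 36

```text
t: 8.12
tcp_pos: [0.6037, 0.1105, 0.2497]
eef_rot: [-0.0, 0.244, 0.97, -0.0]
force: [-0.2, 0.7, -0.1]
opening: 0.0363
grasp_force: 0.0
```

```bash
cat > l2.py <<'E'
from look import *
for th,z in(("knob_bar",.114),("dial",.084),("drawer_handle",.125)):
    r=pinpoint("wrist",th);print(th,[(round(x["score"],2),x["location"],atz(C,x["location"],z)) for x in r[:2]])
r=trace("wrist","knob_bar");print([(x["score"],x["bbox"],x["pixels"].sum()) for x in r[:2]])
vis=im.copy()
if r:
    cs,_=cv2.findContours(r[0]["pixels"].astype(np.uint8),0,2);cv2.drawContours(vis,cs,-1,(255,0,0),1)
cv2.imwrite(sys.argv[1],cv2.cvtColor(vis,cv2.COLOR_RGB2BGR))
np.save(sys.argv[1]+".npy",np.hstack([np.ravel(C[0]),C[1],C[2]]))
E
python3 l2.py pics/d.png
```

```text
t 8.125 tcp [0.6037 0.1105 0.2497] tool y ang 61.73645215196536 axis z [-0.0001 -0.0004 -1.    ] j [-0.7163  0.2731  0.5715  1.5555 -0.1495  1.3572  0.9476] op 0.03627001711210356 F [-0.2341  0.7186 -0.1051] gf 0.0
cam at [0.5317 0.1502 0.3921] fwd [ 0.28   -0.1505 -0.9481]
knob_bar [(0.97, [184.7, 278.3], array([0.6026, 0.1108, 0.114 ]))]
dial [(0.76, [170.1, 279.3], array([0.5983, 0.1141, 0.084 ]))]
drawer_handle [(0.77, [50.0, 198.6], array([0.4831, 0.1098, 0.125 ]))]
[(0.78, [252.4, 163.4, 306.7, 207.9], np.int64(1286)), (0.42, [251.8, 152.4, 307.6, 209.0], np.int64(2184))]
```

View pics/d.png

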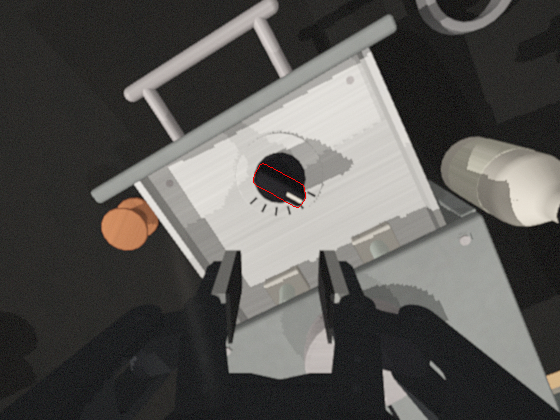

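The wrist view shows the drawer out and the black knob bar from about (258,170) to (300,200). Its white line is at the lower right, by the marks. The spool, tape and bottle haven't moved.

Request:
play_rows --deltas "0 0 0 -10; 0 0 0 -20; 0 0 0 -30; 0 0 0 -40; 0 0 0 -50; 0 0 0 -60; 0 0 0 -60" --claw 40

```text
t: 9.25
tcp_pos: [0.6024, 0.1106, 0.2499]
eef_rot: [0.0, -0.269, 0.963, 0.0]
force: [0.5, -0.4, -0.2]
opening: 0.04
grasp_force: 0.0
```

```bash
cat >> l2.py <<'E'
P=r[0]["pixels"];rr,cc=np.nonzero(P)
pts=np.float32([atz(C,p,.122)[:2]*1000 for p in zip(rr,cc)]);print("rect world mm",cv2.minAreaRect(pts))
w=pts-pts.mean(0);e,v=np.linalg.eigh(w.T@w);print("pca ang",np.degrees(np.arctan2(v[1,1],v[0,1]))%180,np.sqrt(e/len(w)))
E
python3 l2.py pics/e.png
python3 - <<'E'
from h import *
ld=lambda n:(lambda a:(a[:9].reshape(3,3),a[9:12],a[12:15]))(np.load(n))
D=ld("pics/d.png.npy")
for z in(.12,.125):
  a=atz(D,(199,299),z);b=atz(D,(171,258),z);print(a,b,np.degrees(np.arctan2((a-b)[1],(a-b)[0])))
# drawer front top edge, handle direction in d
a=atz(D,(20,393),.145);b=atz(D,(196,98),.145);print("front",a,b,np.degrees(np.arctan2(-(a-b)[0],(a-b)[1])))
# bar handle
a=atz(D,(6,270),.13);b=atz(D,(95,130),.13);print("handle",(a+b)/2,np.degrees(np.arctan2(-(a-b)[0],(a-b)[1])))
E
```

```text
t 9.25 tcp [0.6024 0.1106 0.2499] tool y ang 121.23294358889652 axis z [ 0.0003  0.0005 -1.    ] j [-0.6055  0.2567  0.4297  1.5536 -0.109   1.3546  1.9511] op 0.040049020831871125 F [ 0.5215 -0.4072 -0.2449] gf 0.0
cam at [0.5324 0.0693 0.3923] fwd [ 0.2726  0.165  -0.9479]
knob_bar [(0.82, [186.1, 278.9], array([0.6035, 0.1115, 0.114 ]))]
dial [(0.76, [174.0, 279.5], array([0.6008, 0.1105, 0.084 ]))]
drawer_handle [(0.67, [55.1, 361.3], array([0.4846, 0.1098, 0.125 ]))]
[(0.83, [268.9, 155.7, 290.7, 217.3], np.int64(1034))]
rect world mm ((601.24462890625, 109.42066192626953), (51.03997802734375, 15.136962890625), 30.589351654052734)
pca ang 30.784668 [ 4.183  14.4859]
[0.62051165 0.12104379 0.12      ] [0.58283937 0.10248641 0.12      ] 26.22487933030204
[0.61888026 0.12157953 0.125     ] [0.58190018 0.10336312 0.125     ] 26.22487933030205
front [0.53180398 0.23438387 0.145     ] [ 0.53707041 -0.01073342  0.145     ] 1.2308295245503098
handle [0.48481779 0.10900229 0.13      ] 0.945973817157097
```

View pics/e.png

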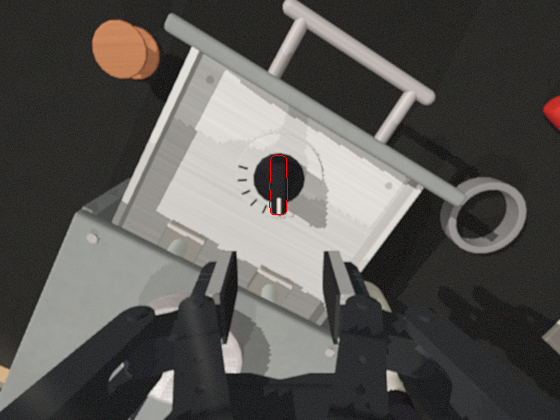

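The bar lies along the image column between the fingers, from (278,155) to (278,214), so the tool is aligned and centred to within 1 mm. The knob is parked at about 0.09 rad, and stop 3 is about 65° further clockwise. I'll descend and grip.

Request:
play_rows --deltas "0 0 40 0; 0 0 80 0; 0 0 110 0; 0 0 130 0; 0 0 143 0; 0 0 151 0; 0 0 151 0" --claw 40

```text
t: 10.38
tcp_pos: [0.6031, 0.1106, 0.0984]
eef_rot: [0.0, -0.271, 0.963, -0.0]
force: [0.4, 0.9, 0.3]
opening: 0.0397
grasp_force: 0.0
```

Request:
play_rows --deltas "0 0 0 0; 0 0 0 0; 0 0 0 0; 0 0 0 0; 0 0 0 0" --claw 6 --grip_force 60

```text
t: 11.0
tcp_pos: [0.6037, 0.1103, 0.0993]
eef_rot: [0.001, -0.27, 0.963, -0.0]
force: [-0.3, -1.6, 5.9]
opening: 0.013
grasp_force: 60.8
```

```bash
cat > st.py <<'E'
from h import *
from scipy.spatial.transform import Rotation as Ro
np.set_printoptions(precision=3,suppress=True)
s=monitor.read_state();q=s["eef_rot"];M=Ro.from_quat([q[1],q[2],q[3],q[0]]).as_matrix()
print(s["t"],s["tcp_pos"],"ang",np.degrees(np.arctan2(M[1,1],M[0,1])),"F",s["force"],"T",s["torque"],"op",s["opening"],"gf",s["grasp_force"],"q7",s["joints"][6],"qd",np.abs(s["qd"]).max())
E
python3 st.py
```

```text
11.0 [0.604 0.11  0.099] ang 121.38646593716527 F [-0.265 -1.634  5.875] T [-0.287  0.058  0.045] op 0.01297323662466556 gf 60.82148194313049 q7 1.9978667875220375 qd 0.001205957261562733
```

Request:
play_rows --deltas "0 0 0 2; 0 0 0 4; 0 0 0 6; 0 0 0 8; 0 0 0 10; 0 0 0 12; 0 0 0 14; 0 0 0 16; 0 0 0 18; 0 0 0 20; 0 0 0 22; 0 0 0 23"

```text
t: 12.5
tcp_pos: [0.6038, 0.1102, 0.0993]
eef_rot: [0.001, -0.073, 0.997, 0.0]
force: [0.8, -1.5, 6.2]
opening: 0.0131
grasp_force: 61.0
```

```bash
python3 st.py
```

```text
12.5 [0.604 0.11  0.099] ang 98.32947395198944 F [ 0.812 -1.493  6.184] T [-0.381  0.06  -0.109] op 0.013070623247904553 gf 60.96821308135986 q7 1.6223468278542827 qd 0.12211646424989707
```

Request:
play_rows --deltas "0 0 0 2; 0 0 0 4; 0 0 0 6; 0 0 0 8; 0 0 0 10; 0 0 0 12; 0 0 0 14; 0 0 0 16; 0 0 0 18; 0 0 0 20; 0 0 0 21; 0 0 0 21"

```text
t: 14.0
tcp_pos: [0.6038, 0.1102, 0.0993]
eef_rot: [0.001, 0.11, 0.994, 0.0]
force: [-0.9, -1.8, 6.8]
opening: 0.0128
grasp_force: 61.0
```

```bash
python3 st.py
```

```text
14.0 [0.604 0.11  0.099] ang 77.36251373639766 F [-0.862 -1.813  6.776] T [-0.43  -0.012 -0.085] op 0.0128173434092504 gf 60.996294021606445 q7 1.282924606837462 qd 0.006416676852788232
```

Turned 44°, which puts the knob at stop 2 (about 0.86). One more click of 20.6° remains, so I'll stop partway and check the torque.

Request:
play_rows --deltas "0 0 0 2; 0 0 0 4; 0 0 0 6; 0 0 0 8; 0 0 0 8"

```text
t: 14.62
tcp_pos: [0.6038, 0.1102, 0.0993]
eef_rot: [0.001, 0.179, 0.984, 0.0]
force: [0.2, -2.8, 5.3]
opening: 0.013
grasp_force: 61.0
```

```bash
python3 st.py
```

```text
14.625 [0.604 0.11  0.099] ang 69.36061254351203 F [ 0.178 -2.767  5.271] T [-0.433  0.038  0.036] op 0.013035577681952005 gf 61.018946170806885 q7 1.1538748607579035 qd 0.012666008432603064
```

Request:
play_rows --deltas "0 0 0 2; 0 0 0 4; 0 0 0 6; 0 0 0 8; 0 0 0 10; 0 0 0 12; 0 0 0 12.6; 0 0 0 12.6; 0 0 0 12.6"

```text
t: 15.75
tcp_pos: [0.6038, 0.1101, 0.0994]
eef_rot: [0.001, 0.286, 0.958, 0.0]
force: [0.2, -2.0, 7.1]
opening: 0.0126
grasp_force: 61.0
```

```bash
python3 st.py; python3 l2.py pics/f.png
```

```text
15.75 [0.604 0.11  0.099] ang 56.77728227130863 F [ 0.21  -1.998  7.079] T [-0.475  0.081 -0.088] op 0.012569274436048786 gf 61.03243589401245 q7 0.9520200603850608 qd 0.0009033007945428743
t 15.75 tcp [0.6038 0.1101 0.0994] tool y ang 56.77728227130863 axis z [ 0.0018  0.0001 -1.    ] j [-0.746   0.4095  0.62    1.7365 -0.2654  1.0787  0.952 ] op 0.012569274436048786 F [ 0.2101 -1.998   7.0787] gf 61.03243589401245
cam at [0.5352 0.1558 0.2417] fwd [ 0.2677 -0.1736 -0.9477]
knob_bar [(0.69, [280.7, 278.5], array([0.6025, 0.1113, 0.114 ]))]
dial []
drawer_handle [(0.71, [24.3, 61.7], array([0.4837, 0.1093, 0.125 ]))]
[(0.96, [260.5, 219.7, 300.0, 346.2], np.int64(4038))]
rect world mm ((599.8130493164062, 113.52108764648438), (14.319231033325195, 57.85799026489258), 57.63819122314453)
pca ang 146.60136 [ 3.8599 16.2619]
```

View pics/f.png

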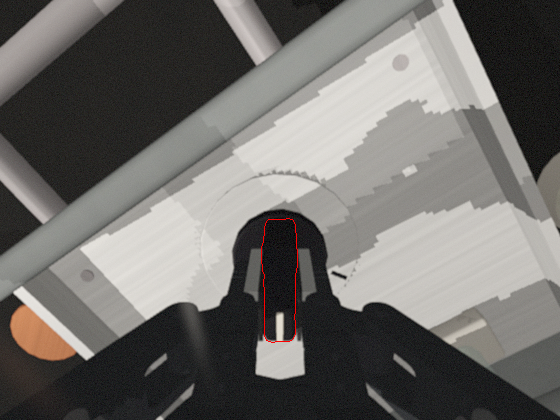

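The view shows the bar squarely between the pads, with its white line at (280,325) and its direction −33.4°. That is stop 3 given the printer's yaw of about 1.2°. The handle is still at x = 0.484 m, so the drawer is out, and the pad force is 61 N.

```bash
python3 -c "
from workcell import robot
print(robot.job_done())"
```

```text
the job is handed in; nothing more can be done
None
```

I handed the job in with the drawer pulled out to its stop and the knob held in a 61 N grip at about 1.21 rad, the third stop by my measurement; the hand-in gave no verdict, and I saw nothing else shift in the wrist views, though I didn't re-measure the other objects.

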